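# Set the horse-sizing jig by pushing its stop into the round-tabbed index clip

### The arm

A 6-joint arm with a two-finger parallel gripper is mounted at the origin on the work surface. World frame = base frame: x ahead of the robot, y to its left, z up, the work surface at z = 0. Lengths are in mm, angles in rad, forces in N, time in s.
With the tool pointing down it reaches from about 350 to 775 mm from the base axis. Payload 7.3 kg.
Tool frame: the origin (TCP) lies on the front face of the gripper's body, between the roots of the fingers; the fingertips stand 66 mm ahead of it and the grasp point (between the pads) lies 47 mm ahead of it (bot.tip_extent is the distance from the TCP to the fingertips, in mm); z points along the fingers, y is the line along which they close (so a half turn about z gives the same grasp; the last joint's range is limited). The gripper opens to 92 mm and grips with 3 to 60 N. Pads are 19 mm wide; open, the fingers measure 130 mm over their backs; the gripper's body (75 mm by 190 mm) begins 47 mm behind the grasp point.
Start: joints at [-1.278, 0.342, 1.524, -0, 1.275, -0.146], TCP at [223.07, -475.267, 292.241] pointing down, gripper open.
Joint ranges: [-2.53, 2.53], [-0.77, 2.02], [0.04, 2.7], [-1, 4.14], [0.28, 2.66], [-3.11, 3.11]. Speed limits (rad/s): [2.57, 2.57, 3.14, 3.14, 3.14, 3.14].

### API

Orientations are given as [roll, pitch, yaw] about the fixed x, y, z axes, in that order (R = Rz(yaw) Ry(pitch) Rx(roll)).
In Python, from plant import readout, viewer, order, bot gives the robot as it stands.
- The arm moves only by the shell command python3 -m creep 'ROWS'. ROWS is text: rows parted by semicolons, each of 7 numbers parted by spaces: the shift along the world's x, y, z in m, then the turn, a rotation vector about the world's x, y, z in rad, then the opening in per cent of the stroke, from 0 (shut) to 100 (fully open). A call has 1 to 8 rows; each row shifts and turns the commanded pose from where the row before left it; what a row does not reach is not made up. A row lasts 1/12 s, in which the tool goes at most 41.7 mm and 7.16 degrees, less where a joint would pass 70% of its speed; a pose out of reach is approached as far as the arm can. A call is refused whole if a number of a shift passes 0.0417 or a number of a turn 0.125, either way. A call with a gripper value outside its range is refused whole. The fingers move at their own pace and stop on an object; the grip force is fixed at half the most. Time passes only in rows, so rows that do not move let the fingers close. It gives the time, the measured TCP pose, the force, the opening and the grip force at its end, in the units of the state.
- readout.get_obs(): the state, without advancing time (a new reading comes with each control period).
- viewer.capture(name): name is "scene" or "top" or "wrist"; returns the picture (480x640x3 uint8, red, green, blue); there is no depth.
- viewer.camera_info(name): a dict with "fx", "fy", "cx", "cy" (pixels), "origin" and "rotation" of the camera in the world. Camera axes: x right, y up, looking along -z (the intrinsics and any distortion apply to the point x, -y, -z); pixel columns grow to the right and rows downward; lengths in mm; the calibration is good to about 2 mm. A picture is of the moment at which its call begins: read the wrist's pose just before it. camera_info takes no time and is no camera call; for the wrist camera it gives the pose at the moment of the call.
- order.close_job(): hands the job in; it is judged then, once.
The state is a dict: "time": time; "joint_positions": joint angles; "dq": joint speeds; "tau": joint torques, N m; "tool_pos": TCP position; "tcp_rot": TCP orientation; "contact_force": force on the tool from outside, world axes, zero at the start; "moment": the same for the moment, N m; "grip_width": finger opening in mm; "finger_force": force on a finger pad.
Only numpy, scipy, OpenCV 4.12 (cv2) and the standard library are available. Lean on these libraries where they do the work, as an engineer would, in place of code of your own. Each camera call takes 0.05 s, during which the arm holds its last target. There are 200 camera calls.

### The job

On the sizing jig, push the sliding wooden stop along its rail with the fingertips until its spring pin clicks down into the dip of the index clip that has the round tab; if the straight-tabbed clip comes first, push on through it. Leave the stop resting in that dip; do not work the pin by its black knob, and leave the wooden horses and the jar where they stand.

Things in the scene. Friction and masses are not known exactly. Their poses are not given: they have to be found in the camera images.
- jig: Fixed plywood jig, x -100..125, y -200..220, top z 12 mm in its own frame, which all things use: origin on the table, on the rail's centre line, y along the rail, z up. A wooden fence (y 195..215, x -100..30, up to z 67) closes the +y end; the -y end is open. An aluminium lane (x 42..68, top z 16 mm) lies below the pin.
- stop (a joint): Travel of the sliding stop along the jig's +y, m, 0 to 0.26, starting near 0; its centre is at jig y = value - 0.13. Brown wooden block, x -95..30, y centre +-46, z 14..48 mm, with a dark steel bracket on its +x side (x 30..75, z 36..46), 0.35 to 0.7 kg. Friction about 1 N plus 20 N per m/s; it cannot lift or turn and stays where left.
- stop_face (a point): Centre of the stop's flat -y end face, the face to push (125 mm wide, z 14..48 mm, the open end away from the fence); moves with the stop, 46 mm behind its centre, at jig x -32.5 mm, z 31 mm.
- pin (a joint): Height of the stop's vertical spring pin, m: 0 when down (on the bare lane or in a dip), 0.004 to 0.006 on a ridge crest. A spring presses it down, 5 N at 0 plus 0.4 N per mm. It rises and drops by itself as the stop is pushed over a ridge: the push rises to about 7 to 12 N before the crest, then falls off as the stop jumps ahead.
- pin_tip (a point): Bottom of the pin's roller nose (10 mm across), at jig x 55 mm and the stop's centre in y. The pin passes up through the bracket to a black knob, 18 mm across, z 72..86 mm with the pin down.
- clip_round_dip (a point): Bottom of the dip of the steel clip with the round tab (flat disc 42 mm across, centred 46 mm to the dip's +x side). Clips are fixed on the lane at jig x 55 mm, axes as the jig's. This one may be nearer or farther along +y than the other (60 mm or more apart); the stop starts before both.
- clip_bar_dip (a point): The same on the wrong clip, whose tab is a straight strip 12 x 42 mm along x. Either clip has two 6 mm high ridges across the lane, 45 degree flanks, crests 8 mm before and after its dip. Between the crests the pin centres itself in the dip; pushing on drives it over the second crest and out.
- horse_big: Loose red wooden horse about 115 mm tall, 100 mm long, standing beyond the fence end of the jig. Origin at the middle of its feet. Leave alone.
- horse_small: Loose red wooden horse about 85 mm tall, 75 mm long, standing off the jig's +x side, toward the fence end. Origin at the middle of its feet. Leave alone.
- jar: Loose closed paint jar, 56 mm across, 65 mm tall, standing off the jig's +x side. Origin at its underside's centre. Leave alone.

How it is judged (in metres and radians):
At the end, for the whole second after the job is handed in: The pin sits in the dip of the round-tabbed clip (within 3 mm along the rail, pin down to within 2 mm), the stop is at rest, and the horses and the jar stand upright within 20 mm of where they were (y of pin_tip in the frame of clip_round_dip between -0.003 and 0.003 m and value of joint pin below 0.002 m and velocity of joint stop between -0.005 and 0.005 m/s and distance of each of horse_big, horse_small, jar from where it was at the start of the episode below 0.02 m and angle between each of horse_big, horse_small, jar's own z axis and vertical below 0.2 rad); the robot touches nothing.
It fails at once if the pin was lifted clear of the ridges (above 11 mm) instead of riding over them (value of joint pin above 0.011 m).
It fails at once if the robot pressed on or gripped the pin's knob (over 2 N) (contact force between any of the fingers, the arm and pin above 2 N).
It fails at once if a horse or the jar was lifted or carried (distance of any of horse_big, horse_small, jar from where it was at the start of the episode above 0.03 m).
It also fails if it takes over 51 s, if anything falls off the work surface, if the arm or the gripper's body presses on something with over 40 N, if the wrist force passes 120 N, or if a joint passes its speed limit or range.

## Working session

There is one attempt and no reset: what is moved stays moved. The work goes in short steps, Python scripts to look and compute and a shell command to move; the robot and the scene stay as the last step left them, time stands still between calls to the robot, and variables do not carry over. Pictures are saved under pics/ and viewed, at most 10 in all, crops included, and the job is handed in when it is done.

```bash
mkdir -p pics; ls
python3 - <<'E'
from plant import readout, viewer, order, bot
import cv2,numpy as np
for n in("scene","top"):
    cv2.imwrite(f"pics/{n}0.png",viewer.capture(n)[:,:,::-1]); i=viewer.camera_info(n); print(n,i)
o=readout.get_obs();print(o)
E
```

```text
pics
scene {'fx': 479.749175925179, 'fy': 479.749175925179, 'cx': 313.34470256910856, 'cy': 233.22227656594723, 'origin': array([854.08792872, 420.37746339, 709.61480931]), 'rotation': array([0.58643087, 0.00675942, 2.49013843])}
top {'fx': 534.948739352152, 'fy': 534.948739352152, 'cx': 317.2584919931399, 'cy': 241.57576863407132, 'origin': array([ 484.42788094,   78.8482202 , 1102.43515837]), 'rotation': array([ 0.09455001,  0.00509031, -1.54654566])}
{'time': 0.1, 'joint_positions': array([-1.27799407e+00,  3.42653157e-01,  1.52489582e+00, -5.10424624e-05,
        1.27541380e+00, -1.45987784e-01]), 'dq': array([-0.00138133, -0.00188294, -0.0009344 ,  0.00156734,  0.00041748,
       -0.00080013]), 'tau': array([ 1.35377450e-03, -4.32001340e+01, -2.44696140e+01,  7.19775539e-02,
        5.25939942e-02, -3.10624819e-05]), 'tool_pos': array([ 222.97958648, -474.99785642,  291.62330606]), 'tcp_rot': array([-3.14022999e+00, -1.51020588e-04,  4.38804825e-01]), 'contact_force': array([ 0.37404729, -0.17891181,  0.87735264]), 'moment': array([-0.00951465,  0.05452131, -0.02239037]), 'finger_force': 0.0, 'grip_width': 91.7139920262653}
```

View pics/top0.png

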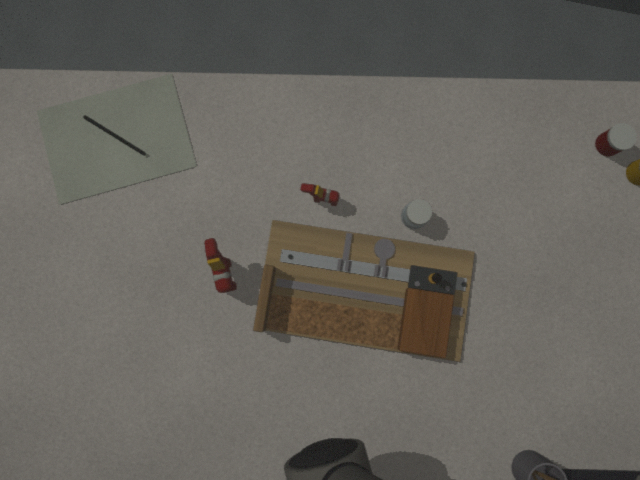

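View pics/scene0.png

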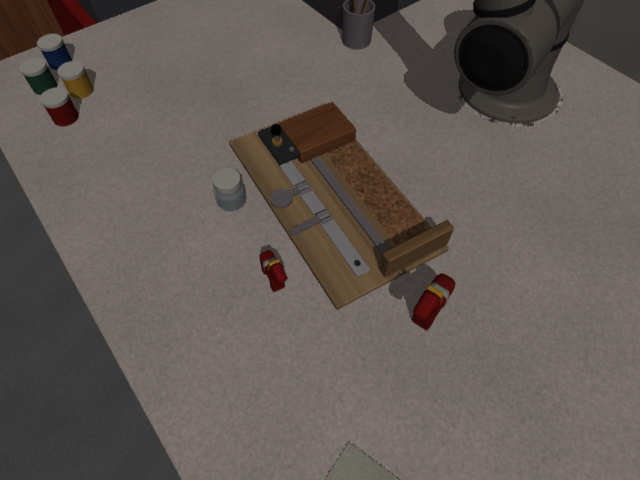

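Top view: stop at about (428,310) with the knob at (435,278). The round tab at (385,246) comes first along +y (image left), and the bar tab at (347,245) comes second. Horses are at (320,195) and (220,268), the jar at (418,213). The scene view agrees. Next I'll enlarge both.

Run:
```python
import cv2,numpy as np
a=cv2.imread("pics/top0.png")[210:370,245:485]; b=cv2.imread("pics/scene0.png")[95:310,220:460]
for n,c,s in(("topc",a,3.3),("scenec",b,2.75)):
    c=cv2.convertScaleAbs(c,alpha=1.6); cv2.imwrite(f"pics/{n}.png",cv2.resize(c,None,fx=s,fy=s,interpolation=cv2.INTER_CUBIC))
```

```text
(no output)
```

View pics/topc.png

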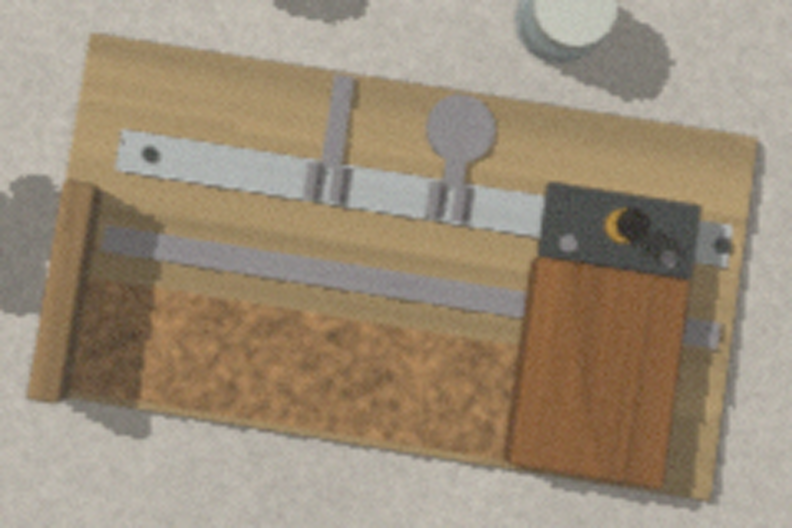

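View pics/scenec.png

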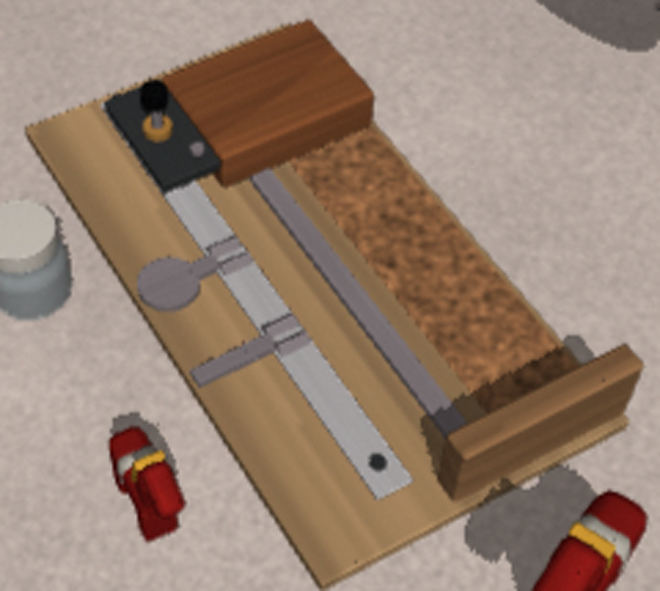

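The crops show the clips clearly. Round disc: top crop (461,129), scene crop (169,284). Dip between the ridges: top (448,202), scene (228,254). I'll triangulate these points, the jig corners and the stop corners.

```bash
cat > h.py <<'E'
import numpy as np
from scipy.spatial.transform import Rotation as R
from plant import readout, viewer, order, bot
def ray(n,p):
    i=viewer.camera_info(n); d=np.array([(p[0]-i['cx'])/i['fx'],-(p[1]-i['cy'])/i['fy'],-1])
    d=R.from_euler('xyz',i['rotation']).apply(d); return i['origin'],d/np.linalg.norm(d)
def plane(n,p,z):
    o,d=ray(n,p); return o+d*(z-o[2])/d[2]
def tri(p,q):
    o1,d1=ray('top',p);o2,d2=ray('scene',q)
    s=np.linalg.lstsq(np.c_[d1,-d2],o2-o1,rcond=None)[0]
    a,b=o1+s[0]*d1,o2+s[1]*d2; return (a+b)/2,np.linalg.norm(a-b)
T=lambda x,y:(x/3.3+245-.35,y/3.3+210-.35)
S=lambda x,y:(x/2.75+220-.32,y/2.75+95-.32)
E
python3 - <<'E'
from h import *
np.set_printoptions(precision=1,suppress=True)
P={'c+-':(T(758,138),S(27,130)),'c++':(T(93,34),S(322,588)),'disc':(T(461,129),S(169,284)),'dipR':(T(448,202),S(228,254)),'dipB':(T(326,185),S(285,333)),
'stF-':(T(508,462),S(374,97)),'stB-':(T(662,487),S(308,20)),'stF+':(T(535,260),S(220,163))}
W={}
for k,v in P.items(): W[k],e=tri(*v); print(k,W[k],round(e,1))
# jig frame: corners of both cams at z=12
J=np.array([[125,-200],[125,220],[-100,-200],[125,-200],[125,220]])
Q=np.array([plane('top',T(*p),12)[:2] for p in((758,138),(93,34),(712,500))]+[plane('scene',S(*p),12)[:2] for p in((27,130),(322,588))])
jc,qc=J.mean(0),Q.mean(0); A=(J-jc).T@(Q-qc); th=np.arctan2(A[0,1]-A[1,0],A[0,0]+A[1,1])
M=np.array([[np.cos(th),-np.sin(th)],[np.sin(th),np.cos(th)]]); t=qc-M@jc
print('yaw',round(th,4),'origin',t,'res',(Q-(J@M.T+t)).round(1).tolist())
for k,w in W.items(): print(k,M.T@(w[:2]-t))
for n,p in(('top',T(461,129)),('scene',S(169,284))): print('disc z16',n,M.T@(plane(n,p,16)[:2]-t))
for n,p in(('top',T(448,202)),('scene',S(228,254))): print('dip z17',n,M.T@(plane(n,p,17)[:2]-t))
for p in((508,462),(662,487),(535,260),(690,280)): print('stop z48',M.T@(plane('top',T(*p),48)[:2]-t))
for y in(-190,-176): print('approach',y,M@[-50,y]+t)
print('ydir',M[:,1], readout.get_obs()['tool_pos'])
E
```

```text
c+- [ 574.7 -235.4    4.8] 2.3
c++ [631.1 180.9   1. ] 1.5
disc [576.1 -50.5  10.2] 0.8
dipR [531.1 -43.1  15.2] 1.0
dipB [540.1  31.8  13.9] 1.9
stF- [376.6 -77.2  41.6] 0.1
stB- [ 364.3 -168.    42.3] 0.4
stF+ [497.6 -94.   38.6] 3.8
yaw -0.1318 origin [478.9 -18.4] res [[-1.5, -1.0], [-1.6, -4.0], [0.5, -2.0], [0.3, 5.2], [2.3, 1.8]]
c+- [ 123.5 -202.6]
c++ [124.7 217.5]
disc [100.5 -19.1]
dipR [ 55.  -17.6]
dipB [54.1 57.8]
stF- [-93.6 -71.8]
stB- [ -93.9 -163.4]
stF+ [ 28.5 -72.5]
disc z16 top [100.3 -18.7]
disc z16 scene [102.  -14.6]
dip z17 top [ 54.5 -17.1]
dip z17 scene [ 56.1 -16.6]
stop z48 [-93.1 -70.8]
stop z48 [ -93.3 -162.1]
stop z48 [ 26.6 -69.9]
stop z48 [  29.2 -162.4]
approach -190 [ 404.4 -200.2]
approach -176 [ 406.2 -186.3]
ydir [0.1 1. ] [ 223.  -475.   291.6]
```

```bash
python3 -m creep '0.0222 0.0313 0 0 0 -0.0714 0;0.0222 0.0313 0 0 0 -0.0714 0;0.0222 0.0313 0 0 0 -0.0714 0;0.0222 0.0313 0 0 0 -0.0714 0;0.0222 0.0313 0 0 0 -0.0714 0;0.0222 0.0313 0 0 0 -0.0714 0;0.0222 0.0313 0 0 0 -0.0714 0;0.0222 0.0313 0 0 0 -0.0714 0'; python3 -m creep '0 0 0 0 0 0 0;0 0 0 0 0 0 0;0 0 0 0 0 0 0;0 0 0 0 0 0 0'
```

```text
time: 0.77
tool_pos: [401.2, -223.1, 292.1]
tcp_rot: [-3.142, 0.0, -0.136]
contact_force: [0.8, -0.1, 0.3]
grip_width: 43.0
finger_force: 0.0
time: 1.1
tool_pos: [400.1, -225.8, 292.1]
tcp_rot: [3.141, 0.001, -0.133]
contact_force: [-0.2, 0.4, 0.3]
grip_width: 16.6
finger_force: 0.0
```

```bash
python3 -m creep '0 0 -0.035 0 0 0 0;0 0 -0.035 0 0 0 0;0 0 -0.035 0 0 0 0;0 0 -0.035 0 0 0 0;0 0 -0.03 0 0 0 0;0 0 -0.025 0 0 0 0;0 0 0 0 0 0 0;0 0 0 0 0 0 0'
python3 - <<'E'
from h import *
import cv2
cv2.imwrite("pics/scene1.png",viewer.capture("scene")[60:320,200:480,::-1].repeat(2,0).repeat(2,1)); print(readout.get_obs()['tool_pos'])
E
```

```text
time: 1.77
tool_pos: [399.7, -225.6, 96.7]
tcp_rot: [-3.14, 0.003, -0.134]
contact_force: [0.2, 0.3, 0.2]
grip_width: 0.9
finger_force: 0.0
[ 400.55049959 -226.00127391   97.87452946]
```

View pics/scene1.png

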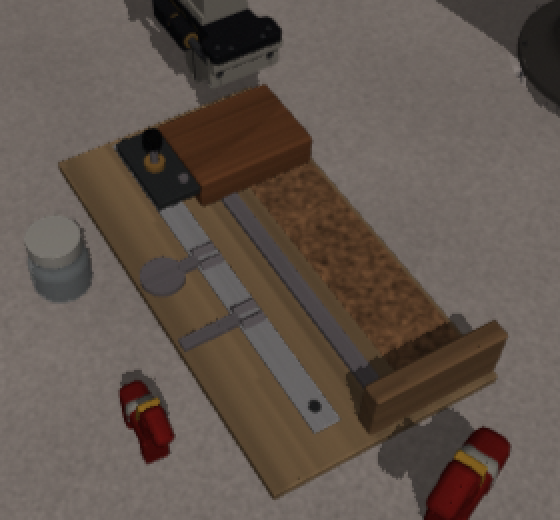

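The gripper is behind the stop, clear of the knob. Starting the push.

```bash
python3 -m creep '0.0013 0.0099 0 0 0 0 0;0.0013 0.0099 0 0 0 0 0;0.0007 0.005 0 0 0 0 0;0.0004 0.003 0 0 0 0 0;0.0004 0.003 0 0 0 0 0;0.0004 0.003 0 0 0 0 0;0.0004 0.003 0 0 0 0 0;0.0004 0.003 0 0 0 0 0'; python3 -m creep '0.0005 0.004 0 0 0 0 0;0.0005 0.004 0 0 0 0 0;0.0005 0.004 0 0 0 0 0;0.0005 0.004 0 0 0 0 0;0.0005 0.004 0 0 0 0 0;0.0005 0.004 0 0 0 0 0;0.0005 0.004 0 0 0 0 0;0.0005 0.004 0 0 0 0 0'
python3 - <<'E'
from h import *
import cv2
cv2.imwrite("pics/top1.png",cv2.resize(viewer.capture("top")[210:370,245:485,::-1],None,fx=3.3,fy=3.3)); print(readout.get_obs()['tool_pos'])
E
```

```text
time: 2.48
tool_pos: [406.2, -185.1, 97.4]
tcp_rot: [3.141, -0.0, -0.132]
contact_force: [-1.1, -2.0, 1.4]
grip_width: 0.2
finger_force: 0.9
time: 3.15
tool_pos: [410.2, -152.7, 97.3]
tcp_rot: [3.141, -0.0, -0.132]
contact_force: [0.4, -3.0, -0.2]
grip_width: 0.2
finger_force: 1.0
[ 409.81812546 -151.95961586   97.11731873]
```

View pics/top1.png

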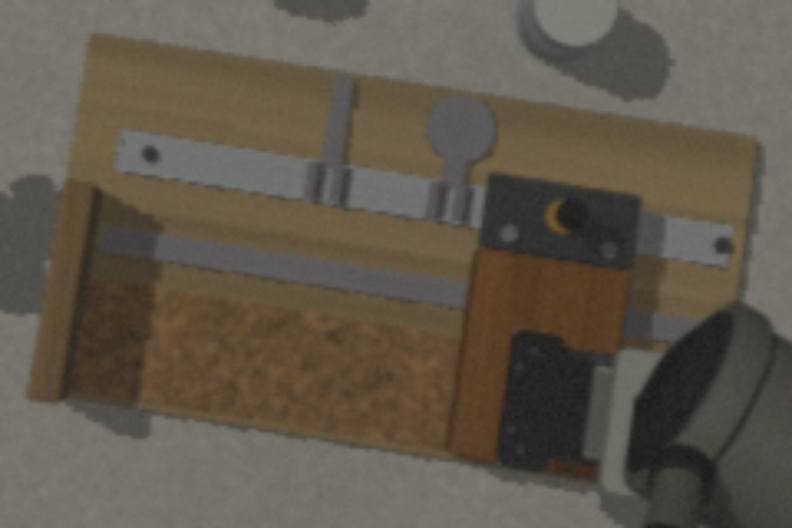

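The stop has moved about 36 mm and its bracket edge is near (475,249). I'll go another 40 mm, then creep.

```bash
python3 -m creep '0.0007 0.005 0 0 0 0 0;0.0007 0.005 0 0 0 0 0;0.0007 0.005 0 0 0 0 0;0.0007 0.005 0 0 0 0 0;0.0007 0.005 0 0 0 0 0;0.0007 0.005 0 0 0 0 0;0.0007 0.005 0 0 0 0 0;0.0004 0.003 0 0 0 0 0'; python3 -m creep '0 0 0 0 0 0 0;0 0 0 0 0 0 0'
python3 - <<'E'
from h import *
import cv2
cv2.imwrite("pics/top2.png",cv2.resize(viewer.capture("top")[210:370,245:485,::-1],None,fx=3.3,fy=3.3,interpolation=cv2.INTER_CUBIC)*1); print(readout.get_obs()['tool_pos'])
E
```

```text
time: 3.87
tool_pos: [415.1, -114.2, 97.1]
tcp_rot: [-3.141, 0.001, -0.132]
contact_force: [-1.3, -0.7, -0.6]
grip_width: 0.3
finger_force: 0.8
time: 4.03
tool_pos: [415.6, -114.8, 97.3]
tcp_rot: [-3.142, -0.001, -0.132]
contact_force: [-0.4, 0.4, 1.4]
grip_width: 0.4
finger_force: 0.0
[ 415.57319736 -114.99046544   97.30860634]
```

View pics/top2.png

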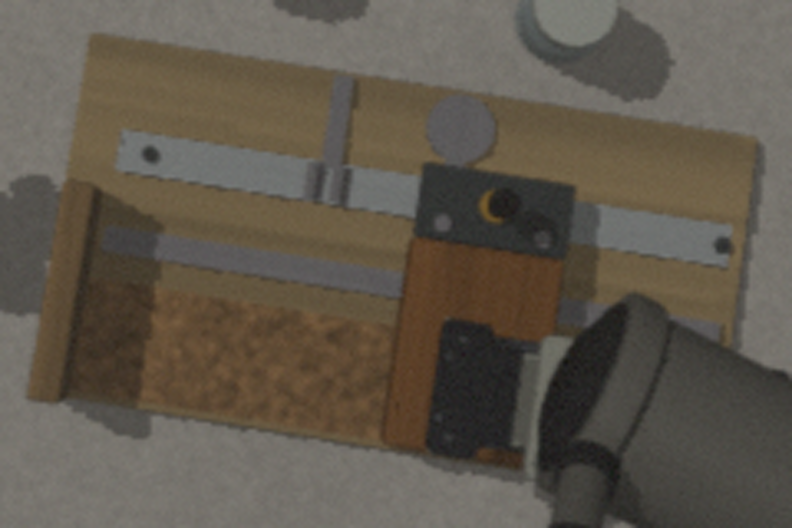

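Bracket corners are at about (424,163) and (575,186), wood corners at (410,239) and (386,441). The disc is at (461,129), ahead of the bracket's centre (about 500).

```bash
python3 - <<'E'
from h import *
th=-.1318;M=np.array([[np.cos(th),-np.sin(th)],[np.sin(th),np.cos(th)]]);t=[478.9,-18.4]
f=lambda p,z:(M.T@(plane('top',T(*p),z)[:2]-t)).round(1)
for p,z in(((410,239),48),((386,441),48),((424,163),46),((575,186),46)):print(f(p,z))
print(M.T@(readout.get_obs()['tool_pos'][:2]-t))
E
python3 -m creep '0.0003 0.002 0 0 0 0 0;0.0003 0.002 0 0 0 0 0;0.0003 0.002 0 0 0 0 0'; for i in 1 ; do python3 -m creep '0.0003 0.002 0 0 0 0 0' | sed -n 1,4p; done
```

```text
[27.4  5.3]
[-92.2   1.9]
[73.7  3.5]
[ 74.1 -87.6]
[ -50.0837683  -104.07505993]
time: 4.33
tool_pos: [416.4, -109.2, 97.3]
tcp_rot: [3.141, -0.001, -0.133]
contact_force: [0.5, -1.2, 0.3]
grip_width: 0.7
finger_force: 0.8
time: 4.42
tool_pos: [416.7, -107.1, 97.3]
tcp_rot: [3.141, -0.001, -0.133]
contact_force: [-0.7, -0.5, -0.7]
```

```bash
python3 -m creep '0.0001 0.001 0 0 0 0 0;0.0001 0.001 0 0 0 0 0' | sed -n '2p;4p'; python3 -m creep '0.0001 0.001 0 0 0 0 0;0.0001 0.001 0 0 0 0 0'| sed -n '2p;4p'; python3 -m creep '0.0001 0.001 0 0 0 0 0;0.0001 0.001 0 0 0 0 0'| sed -n '2p;4p'
```

```text
tool_pos: [416.9, -105.0, 97.3]
contact_force: [1.0, -2.4, -0.4]
tool_pos: [417.1, -103.8, 97.4]
contact_force: [-0.5, -9.7, -1.0]
tool_pos: [417.4, -102.1, 97.4]
contact_force: [-2.1, -9.3, -0.3]
```

```bash
python3 -m creep '0.0001 0.001 0 0 0 0 0' | sed -n '2p;4p'; python3 -m creep '0.0001 0.001 0 0 0 0 0'| sed -n '2p;4p'; python3 -m creep '0.0001 0.001 0 0 0 0 0'| sed -n '2p;4p'
```

```text
tool_pos: [417.5, -101.2, 97.4]
contact_force: [-0.9, -10.0, -1.3]
tool_pos: [417.6, -100.1, 97.4]
contact_force: [-0.1, -8.2, -0.9]
tool_pos: [417.7, -98.9, 97.4]
contact_force: [0.5, -4.4, 0.1]
```

```bash
python3 -m creep '0.0001 0.001 0 0 0 0 0' | sed -n '2p;4p'; python3 -m creep '0.0001 0.001 0 0 0 0 0'| sed -n '2p;4p'; python3 -m creep '0 0 0 0 0 0 0;0 0 0 0 0 0 0'| sed -n '2p;4p'
python3 - <<'E'
from h import *
import cv2
cv2.imwrite("pics/top3.png",cv2.resize(viewer.capture("top")[210:370,245:485,::-1],None,fx=3.3,fy=3.3,interpolation=cv2.INTER_CUBIC))
E
```

```text
tool_pos: [417.9, -97.5, 97.3]
contact_force: [1.5, -2.1, -0.6]
tool_pos: [417.8, -96.1, 97.3]
contact_force: [-0.2, -0.6, -1.0]
tool_pos: [417.1, -95.6, 97.1]
contact_force: [-0.2, -0.5, -0.5]
```

View pics/top3.png

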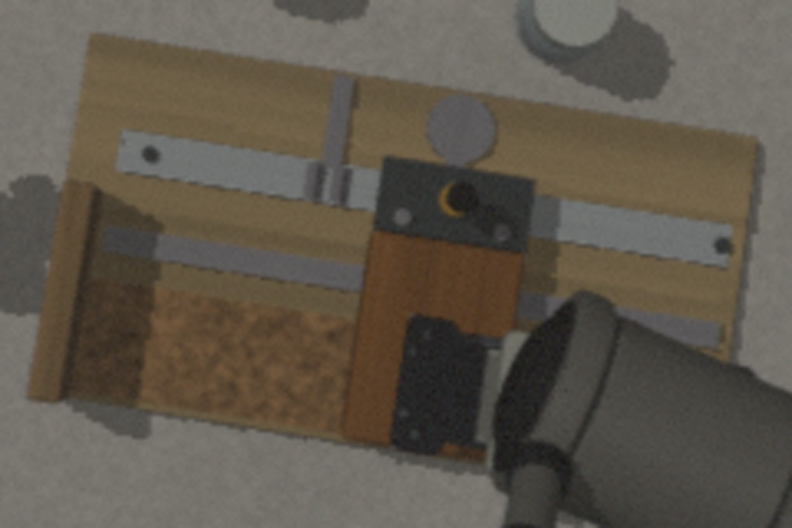

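The bracket (385..536) is now centred on the disc line. The stop jumped ahead and the force dropped to zero, so the pin is in the dip. I'll retreat, lift and check.

```bash
python3 -m creep '-0.0013 -0.01 0 0 0 0 0;-0.002 -0.015 0 0 0 0 0;-0.0026 -0.02 0 0 0 0 0;0 -0.02 0.02 0 0 0 0;0 0 0.04 0 0 0 0;0 0 0.04 0 0 0 0;0 -0.02 0.03 0 0 0 0;0 -0.04 0 0 0 0 0'; python3 -m creep '0 -0.04 0 0 0 0 0;0 -0.04 0 0 0 0 0;0 -0.04 0 0 0 0 0;0 0 0 0 0 0 0;0 0 0 0 0 0 0;0 0 0 0 0 0 0'
python3 - <<'E'
from h import *
import cv2
a=cv2.resize(viewer.capture("top")[180:350,200:440,::-1],None,fx=2,fy=2,interpolation=cv2.INTER_CUBIC)
b=cv2.resize(viewer.capture("scene")[95:310,200:460,::-1],None,fx=1.5,fy=340/215,interpolation=cv2.INTER_CUBIC)
cv2.imwrite("pics/fin.png",cv2.convertScaleAbs(np.hstack([a,b[:,:320]]),alpha=1.6))
E
```

```text
time: 6.22
tool_pos: [413.2, -221.0, 233.3]
tcp_rot: [3.138, -0.009, -0.129]
contact_force: [2.2, 0.6, 0.3]
grip_width: 0.6
finger_force: 0.0
time: 6.72
tool_pos: [411.0, -340.9, 226.7]
tcp_rot: [-3.14, 0.001, -0.133]
contact_force: [0.1, -0.1, -0.9]
grip_width: 0.3
finger_force: 0.0
```

View pics/fin.png

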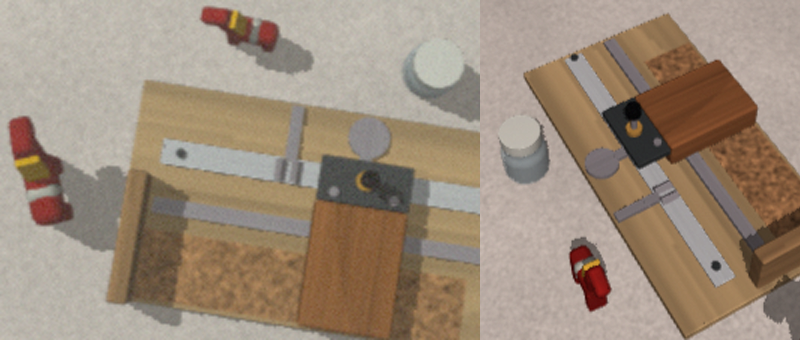

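The stop is clear of the gripper. Its bracket (319..413) is centred on the round tab's neck, knob down, and the horses and jar are standing untouched. Handing in.

```bash
python3 -c "
from plant import order
print(order.close_job())"
```

```text
the job is handed in; nothing more can be done
None
```

I pushed the stop until its pin dropped into the round-tabbed clip's dip, which came first on the rail. I then backed the arm off and handed the job in; the last pictures show the horses and jar still in place, but no verdict came back.

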